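# Unpin the valuables box and hold its lid open at 60 degrees

### The arm

A 7-joint arm with a two-finger parallel gripper is mounted at the origin on the work surface. World frame = base frame: x ahead of the robot, y to its left, z up, the work surface at z = 0. Lengths are in m, angles in rad, forces in N, time in s.
With the tool pointing down it reaches from about 0.425 to 0.925 m from the base axis. Payload 6.8 kg.
Tool frame: the origin (TCP) lies on the centre line of the jaws, within the pads' length; the fingertips stand bot.tip_reach ahead of it and the grasp point (between the pads) lies 3 mm ahead of it (bot.tip_reach is the distance from the TCP to the fingertips, in m); z points along the fingers, y is the line along which they close (so a half turn about z gives the same grasp; the last joint's range is limited). The gripper opens to 85 mm and grips with 20 to 120 N. Pads are 22 mm wide; open, the fingers measure 114 mm over their backs; the gripper's body (76 mm by 85 mm) begins 54 mm behind the grasp point. The pads swing forward as they close: fully open they stand 13 mm farther back than shut.
Start: joints at [0.997, 0.477, 0.022, 1.555, -0.011, 1.109, -0.083], TCP at [0.303, -0.603, 0.253] pointing down, gripper open.
Joint ranges: [-2.96, 2.96], [-0.34, 2.1], [-1.41, 1.46], [0.24, 2.44], [-1.37, 4.51], [0.17, 1.92], [-2.96, 2.96]. Speed limits (rad/s): [2.39, 2.39, 3.14, 3.14, 3.14, 3.14, 3.14].

### API

Orientations are given as a unit quaternion [w, x, y, z].
In Python, from station import bot gives the robot as it stands.
- The arm moves only by the tool jog_arm, never from a script. Its argument "deltas" is a list of rows, each a list of 7 numbers: the shift along the world's x, y, z in m, then the turn, a rotation vector about the world's x, y, z in rad, then the opening, from 0 (shut) to 1 (fully open). In form: [[x, y, z, rx, ry, rz, grip], ...]. A call has 1 to 10 rows; each row shifts and turns the commanded pose from where the row before left it; what a row does not reach is not made up. A row lasts 1/10 s, in which the tool goes at most 50 mm and 8.59 degrees, less where a joint would pass 70% of its speed; a pose out of reach is approached as far as the arm can. A call with a gripper value outside its range is refused whole. The fingers move at their own pace and stop on an object; "newtons" is the grip in N (left out, the last holds). Time passes only in rows, so rows that do not move let the fingers close. It gives the time, the measured TCP pose, the force, the opening and the grip force at its end, in the units of the state.
- bot.get_obs(): the state, without advancing time (a new reading comes with each control period).
- bot.read_camera(name): name is "scene" or "top" or "wrist"; returns a dict with "img" (480x640x3 uint8, red, green, blue), "K" (3x3 intrinsics, pixels), "eye" and "attitude" of the camera in the world. Camera axes: x right, y down, z forward; pixel columns grow to the right and rows downward; lengths in m; the calibration is good to about 2 mm. A picture is of the moment at which its call begins. There is no depth.
- bot.hand_in(): hands the job in; it is judged then, once.
The state is a dict: "t": time; "q": joint angles; "joint_vel": joint speeds; "joint_torque": joint torques, N m; "eef_pos": TCP position; "tool_rot": TCP orientation; "contact_force": force on the tool from outside, world axes, zero at the start; "torque": the same for the moment, N m; "gripper_width": opening from 0.0 (shut) to 1.0 (fully open); "grasp_force": force on a finger pad.
Only numpy, scipy, OpenCV 4.12 (cv2) and the standard library are available. Lean on these libraries where they do the work, as an engineer would, in place of code of your own. Each camera call takes 0.05 s, during which the arm holds its last target. There are 200 camera calls.

### The job

At the parcel counter, draw the red-handled locking pin out of the hasp of the yellow valuables box and lay it flat in the blue tray, wholly inside it. Then lift the box's lid by its black bar handle and hold it open at 60 degrees from closed so that I can use both hands inside: finish while still holding it there, steady, because it falls shut if let go. Do not let the lid drop on the way, and leave the other things on the table where they are.

Things in the scene. Friction and masses are not known exactly. Their poses are not given: they have to be found in the camera images.
- box: Yellow steel valuables box, fixed: 180 (x) by 260 (y) by 88 mm high, under a flat yellow lid with a grey panel (top at 98 mm). Origin: centre of its underside; z up; -x is its front, towards the robot; +y the robot's left. The hasp is on the front near the left (+y) end, the lid's bar handle in front of the middle and right.
- hasp (a point): On the pin's axis midway between the hasp's two dark steel lugs, at (-112, 102, 55) mm in the box's frame, axes as the box. Lugs: 12 mm thick, y -25 to -13 and 13 to 25 mm from here, z -15 to 17, with 13 mm square holes. Between them hangs the lid's steel tongue (12 mm thick, up to the lid) with a 20 by 22 mm hole. The pin runs through all three along y and stops the lid rising over 3 degrees.
- pin: Loose pin, about 60 g. Origin: centre of its red handle, 16 (x) by 50 (y) by 20 mm (z), gripped from above across the 16 mm. Along -y: a 20 mm collar (y -25 to -29 mm), then a 10 mm shank to y = -91. It starts home in the hasp, axes as the box's, origin at (-112, 159, 55) mm in the box's frame: the handle is clear of the box's end. It slides freely out along +y; 65 mm frees it.
- pin_tip (a point): The free end of the pin's shank, on its axis, 91 mm from the handle's centre along the pin's -y.
- tray: Blue plastic open tray, fixed, 120 (x) by 180 (y) by 22 mm high, walls and floor 4 mm. Origin: centre of its underside, z up. It stands left or right of the box (it swaps places with a black ink pad).
- lid (a joint): Lid hinge angle, rad: 0 closed, growing as the lid opens upwards (60 degrees = 1.047), stop at 1.75. No spring and hardly any friction; the lid (about 0.35 kg) falls shut from below about 1.5.
- lid_bar (a point): Middle of the lid's black handle: round bar 12 mm thick, 120 mm long along the box's y, 45 mm in front of the lid's edge on two side arms; moves with the lid. Closed it is at (-135, -50, 94) mm in the box's frame, 225 mm from the hinge axis. Its axes turn with the lid (x from bar to hinge). The bar turns in a pinch from above, or can be hooked from below.
- lid_hinge (a point): On the lid's hinge axis, at the box's far upper edge, (90, 0, 90) mm in the box's frame. The axis runs along the box's y; opening swings the bar up and away from the robot.
- ink_pad: Bystander: black ink pad 75 x 115 x 18 mm with a red top; loose, leave it. Origin: centre of its underside.
- tape_roll: Bystander: amber roll of packing tape, 104 mm across, 48 mm high, lying flat; loose, leave it. Origin: centre of its underside.
- carton_a: Bystander: taped carton 140 x 110 x 80 mm; loose, leave it. Origin: centre of its underside.
- carton_b: Bystander: taped carton 100 x 160 x 60 mm; loose, leave it. Origin: centre of its underside.
- stapler: Bystander: red and black stapler, 130 x 36 x 50 mm; loose, leave it. Origin: centre of its underside.
- marker: Bystander: white marker with a blue cap, 125 x 16 x 16 mm; loose, leave it. Origin: centre of its underside.
- scanner: Bystander: grey and black hand scanner, 210 x 75 x 45 mm; loose, leave it. Origin: centre of its underside.

How it is judged:
By the outcome, as a careful person would: the job done as asked, in the order asked, and still so for the second after the job is handed in, while the arm keeps its last pose, push and grip.
It also fails if it takes over 61 s, if anything falls off the work surface, if the arm or the gripper's body presses on something with over 40 N, if the wrist force passes 120 N, or if a joint passes its speed limit or range.

## Working session

There is one attempt and no reset: what is moved stays moved. The work goes in short steps, Python scripts to look and compute and a tool call to move; the robot and the scene stay as the last step left them, time stands still between calls to the robot, and variables do not carry over. Pictures are saved under pics/ and viewed, at most 10 in all, crops included, and the job is handed in when it is done.

Besides the shell and the picture viewer there is one more tool, called after "Request:" as name([rows], argument=value, ...), one row to a line, values as JSON. jog_arm: Moves the arm, as the interface text tells. Its arguments: {"type":"object","properties":{"deltas":{"type":"array"},"newtons":{"type":"number"}},"required":["deltas"]}

```bash
mkdir -p pics; ls; python3 - <<'E'
from station import bot
import cv2,numpy as np
o=bot.get_obs();print({k:np.round(v,3) for k,v in o.items()},bot.tip_reach)
for n in("scene","top"):
    c=bot.read_camera(n);cv2.imwrite(f"pics/{n}0.png",c["img"][:,:,::-1]);print(n,c["K"],c["eye"],c["attitude"])
E
```

```text
pics
{'t': np.float64(0.0), 'q': array([ 0.997,  0.478,  0.022,  1.556, -0.011,  1.109, -0.083]), 'joint_vel': array([-0.002,  0.002, -0.001,  0.001, -0.   , -0.001,  0.   ]), 'joint_torque': array([ 0.0000e+00, -5.9645e+01,  1.6080e+00, -2.8120e+01,  1.3000e-02,
        9.0000e-03,  0.0000e+00]), 'eef_pos': array([ 0.303, -0.603,  0.252]), 'tool_rot': array([-0.001,  0.973,  0.231, -0.   ]), 'contact_force': array([-0.635,  0.392, -0.136]), 'torque': array([ 0.015,  0.027, -0.005]), 'grasp_force': np.float64(0.0), 'gripper_width': np.float64(1.0)} 0.022
scene [[477.43069085   0.         312.47703345]
 [  0.         477.43069085 244.03103471]
 [  0.           0.           1.        ]] [1.15309913 0.38246517 1.1511814 ] [-0.14134835  0.45315235  0.84410879 -0.2493069 ]
top [[492.39367265   0.         312.98068762]
 [  0.         492.39367265 243.85086562]
 [  0.           0.           1.        ]] [0.42770415 0.01688786 1.63482571] [ 0.02725803 -0.70527898  0.70725885 -0.04029244]
```

View pics/top0.png

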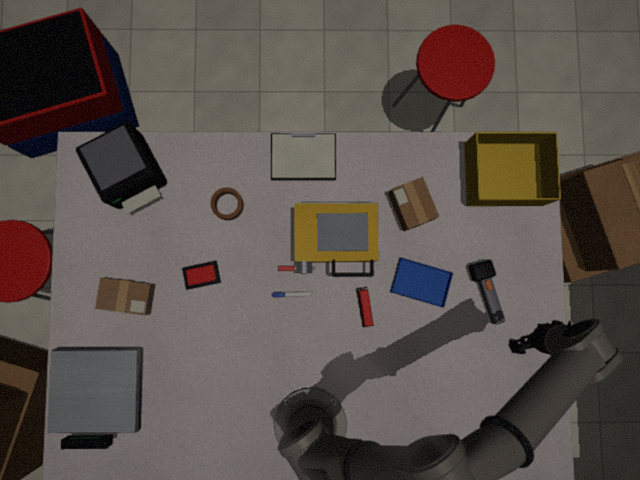

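View pics/scene0.png

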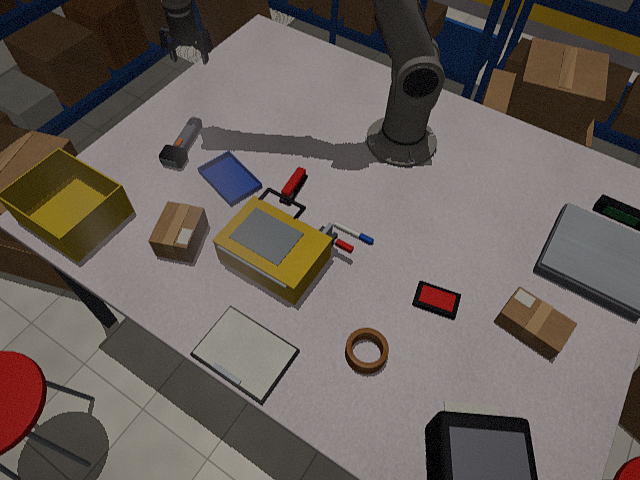

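The top view shows the box lid spanning (292–379, 202–263), the pin handle at about (285,268), the bar at (352,275) and the tray at about (421,282), on the robot's right. The ink pad is on the left. I'll enlarge this area.

```bash
python3 - <<'E'
import cv2
i=cv2.imread("pics/top0.png")[190:340,262:462]
cv2.imwrite("pics/crop1.png",cv2.convertScaleAbs(cv2.resize(i,None,fx=4,fy=4,interpolation=cv2.INTER_CUBIC),alpha=1.5))
E
```

```text
(no output)
```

View pics/crop1.png

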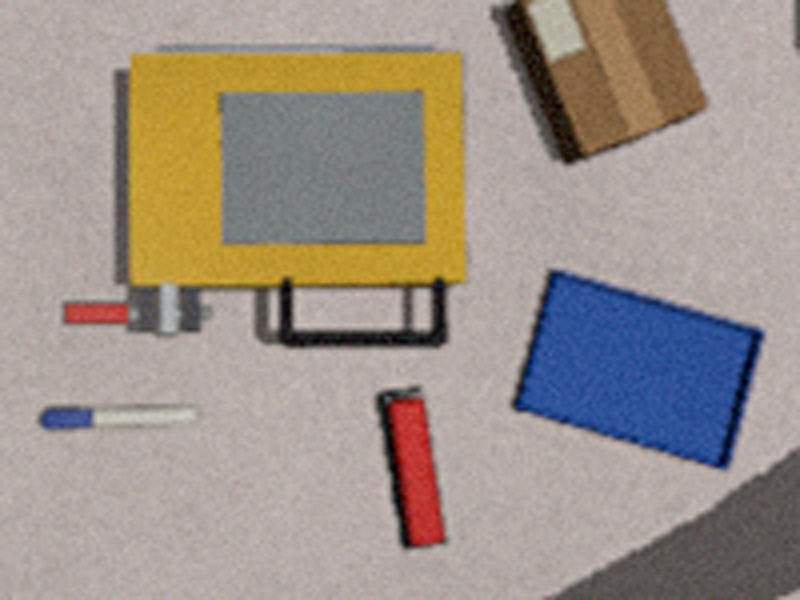

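The crop shows lid corners at (131,53), (463,53), (466,283), (131,286). The handle centre is (97,313), the bar runs from (282,339) to (444,339), and the tray corners are (553,270), (763,331), (727,468), (515,408).

```bash
cat > h.py <<'E'
import numpy as np, cv2
from scipy.spatial.transform import Rotation as R
def Rq(q): return R.from_quat([q[1],q[2],q[3],q[0]])
def px2w(c,p,z):
    "pixels (n,2) to world points on the plane of height z"
    p=np.atleast_2d(np.array(p,float)); d=np.c_[p,np.ones(len(p))]@np.linalg.inv(c["K"]).T
    d=Rq(c["attitude"]).apply(d); e=np.array(c["eye"]); return e+d*((z-e[2])/d[:,2])[:,None]
def w2px(c,P):
    v=Rq(c["attitude"]).inv().apply(np.atleast_2d(P)-np.array(c["eye"]))@np.array(c["K"]).T; return v[:,:2]/v[:,2:]
E
python3 - <<'E'
from h import *; from station import bot
c=bot.read_camera("top"); f=lambda p,z:px2w(c,np.array(p)/4+[261.6,189.6],z)
np.set_printoptions(precision=4,suppress=True)
L=f([(131,53),(463,53),(466,283),(131,286)],.098);print("lid",L,L.mean(0),np.diff(L,axis=0))
P=f([(65,313),(129,313),(97,313)],.065);print("pin",P)
B=f([(282,339),(444,339)],.1);print("bar",B,B.mean(0))
T=f([(553,270),(763,331),(727,468),(515,408)],.022);print("tray",T,T.mean(0),np.diff(T,axis=0))
print([np.degrees(np.arctan2(*(T[a]-T[b])[[1,0]])) for a,b in((0,1),(3,2),(0,3),(1,2))])
print([np.degrees(np.arctan2(*(L[a]-L[b])[[1,0]])) for a,b in((0,1),(3,2),(0,3),(1,2))])
E
```

```text
lid [[ 0.7052  0.0466  0.098 ]
 [ 0.7051 -0.2162  0.098 ]
 [ 0.5227 -0.2156  0.098 ]
 [ 0.521   0.0466  0.098 ]] [ 0.6135 -0.0846  0.098 ] [[-0.0001 -0.2629  0.    ]
 [-0.1825  0.0006  0.    ]
 [-0.0017  0.2623  0.    ]]
pin [[0.5016 0.0998 0.065 ]
 [0.5015 0.0489 0.065 ]
 [0.5015 0.0744 0.065 ]]
bar [[ 0.4792 -0.0709  0.1   ]
 [ 0.4788 -0.1974  0.1   ]] [ 0.479  -0.1342  0.1   ]
tray [[ 0.5379 -0.2991  0.022 ]
 [ 0.4872 -0.4714  0.022 ]
 [ 0.3755 -0.4384  0.022 ]
 [ 0.4249 -0.2656  0.022 ]] [ 0.4564 -0.3686  0.022 ] [[-0.0507 -0.1723  0.    ]
 [-0.1117  0.033   0.    ]
 [ 0.0494  0.1728  0.    ]]
[np.float64(73.60444887839746), np.float64(74.03783181906267), np.float64(-16.51703205204376), np.float64(-16.464335489981853)]
[np.float64(89.97842107314302), np.float64(90.36680096339627), np.float64(-0.003881416297388029), np.float64(-0.1876786188863038)]
```

Request:
jog_arm([
  [0.01,0.034,0,0,0,0.0553,1],
  [0.01,0.034,0,0,0,0.0553,1],
  [0.01,0.034,0,0,0,0.0553,1],
  [0.01,0.034,0,0,0,0.0553,1],
  [0.01,0.034,0,0,0,0.0553,1],
  [0.01,0.034,0,0,0,0.0553,1],
  [0.01,0.034,0,0,0,0.0553,1],
  [0.01,0.034,0,0,0,0.0553,1],
  [0.01,0.034,0,0,0,0.0553,1],
  [0.01,0.034,0,0,0,0.0553,1],
])

```text
t: 1.15
eef_pos: [0.4032, -0.2617, 0.2532]
tool_rot: [-0.0, 0.873, 0.489, -0.0]
contact_force: [0.8, -0.9, 0.8]
gripper_width: 1.001
grasp_force: 0.0
```

Request:
jog_arm([
  [0.01,0.034,0,0,0,0.0553,0.6],
  [0.01,0.034,0,0,0,0.0553,0.6],
  [0.01,0.034,0,0,0,0.0553,0.6],
  [0.01,0.034,0,0,0,0.0553,0.6],
  [0.01,0.034,0,0,0,0.0553,0.6],
  [0.01,0.034,0,0,0,0.0553,0.6],
  [0.01,0.034,0,0,0,0.0553,0.6],
  [0.01,0.034,0,0,0,0.0553,0.6],
  [0.01,0.034,0,0,0,0.0553,0.6],
  [0.01,0.034,0,0,0,0.0553,0.6],
])

```text
t: 2.15
eef_pos: [0.5033, 0.0781, 0.2532]
tool_rot: [0.0, 0.706, 0.708, -0.0]
contact_force: [0.3, -0.9, -0.1]
gripper_width: 0.602
grasp_force: 0.0
```

```bash
python3 - <<'E'
from h import *; from station import bot
np.set_printoptions(precision=4,suppress=True)
o=bot.get_obs();print(o["t"],o["eef_pos"],o["q"],Rq(o["tool_rot"]).as_matrix(),o["gripper_width"])
c=bot.read_camera("wrist");cv2.imwrite("pics/w1.png",c["img"][:,:,::-1]);np.save("w1.npy",c,allow_pickle=True)
print(w2px(c,[[.5015,.0744,.065],[.5015,.0489,.065],[.479,-.1346,.1]]))
E
```

```text
2.15 [0.5033 0.0781 0.2532] [ 0.203   0.2532 -0.5581  1.9157  0.157   1.0155 -0.4209] [[-0.003   1.     -0.    ]
 [ 1.      0.003  -0.0002]
 [-0.0002 -0.     -1.    ]] 0.6016042892453057
[[324.3058 224.133 ]
 [324.237  255.0973]
 [296.8853 476.0765]]
```

View pics/w1.png

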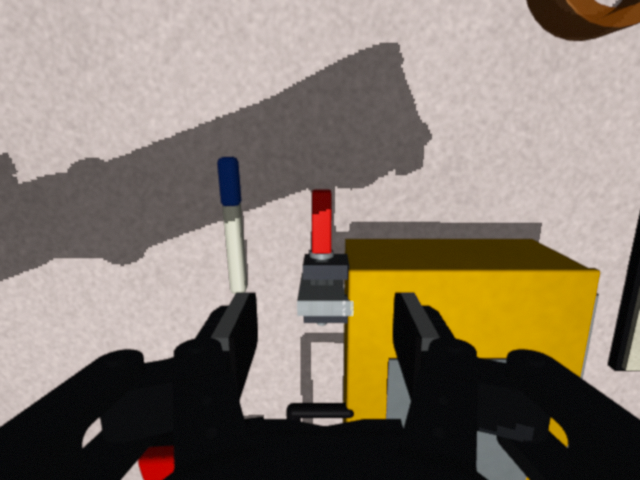

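The wrist view shows the red handle spanning (312–331, 190–254), about 2 px from the prediction. The jaws straddle it with free space on both sides. I'll descend and grip.

Request:
jog_arm([
  [-0.003,0.001,-0.02,0,0,0.0,0.5],
  [0,0,-0.03,0,0,0,0.5],
  [0,0,-0.03,0,0,0,0.5],
  [0,0,-0.03,0,0,0,0.5],
  [0,0,-0.03,0,0,0,0.5],
  [0,0,-0.02,0,0,0,0.5],
  [0,0,-0.02,0,0,0,0.5],
  [0,0,-0.012,0,0,0,0.5],
  [0,0,0,0,0,0,0.5],
], newtons=40)

```text
t: 3.1
eef_pos: [0.4991, 0.0775, 0.06]
tool_rot: [-0.001, 0.707, 0.707, -0.001]
contact_force: [-0.1, -0.1, -0.0]
gripper_width: 0.499
grasp_force: 0.0
```

Request:
jog_arm([
  [0,0,0,0,0,0,0.3],
  [0,0,0,0,0,0,0],
  [0,0,0,0,0,0,0],
  [0,0,0,0,0,0,0],
  [0,0,0,0,0,0,0],
  [0,0,0,0,0,0,0],
])

```text
t: 3.7
eef_pos: [0.501, 0.0781, 0.062]
tool_rot: [0.001, 0.707, 0.707, 0.001]
contact_force: [0.2, 0.6, 5.6]
gripper_width: 0.176
grasp_force: 44.6
```

Request:
jog_arm([
  [0,0.008,0,0,0,0,0],
  [0,0.01,0,0,0,0,0],
  [0,0.01,0,0,0,0,0],
  [0,0.01,0,0,0,0,0],
  [0,0.01,0,0,0,0,0],
])

```text
t: 4.2
eef_pos: [0.5002, 0.1258, 0.0614]
tool_rot: [0.0, 0.707, 0.707, -0.0]
contact_force: [-0.5, -2.8, 3.7]
gripper_width: 0.176
grasp_force: 44.4
```

Request:
jog_arm([
  [0,0.01,0,0,0,0,0],
  [0,0.012,0,0,0,0,0],
  [0,0.012,0,0,0,0,0],
  [0,0,0,0,0,0,0],
])

```text
t: 4.6
eef_pos: [0.4997, 0.1631, 0.0612]
tool_rot: [-0.001, 0.706, 0.709, 0.001]
contact_force: [-1.1, 0.7, -1.1]
gripper_width: 0.179
grasp_force: 43.7
```

Request:
jog_arm([
  [0,0,0.02,0,0,0,0],
  [0,0,0.03,0,0,0,0],
  [0,0,0.03,0,0,0,0],
  [0,0,0.03,0,0,0,0],
  [0,0,0.03,0,0,0,0],
  [0,-0.01,0.02,0,0,0,0],
  [-0.002,-0.025,0,0,0,-0.015,0],
  [-0.002,-0.03,0,0,0,-0.018,0],
  [-0.002,-0.03,0,0,0,-0.02,0],
  [-0.002,-0.03,0,0,0,-0.02,0],
])

```text
t: 5.6
eef_pos: [0.4917, 0.0337, 0.2211]
tool_rot: [-0.0, 0.732, 0.681, -0.0]
contact_force: [1.2, -0.4, -1.0]
gripper_width: 0.177
grasp_force: 43.7
```

Request:
jog_arm([
  [-0.0025,-0.037,0,0,0,-0.021,0],
  [-0.0025,-0.037,0,0,0,-0.021,0],
  [-0.0025,-0.037,0,0,0,-0.021,0],
  [-0.0025,-0.037,0,0,0,-0.021,0],
  [-0.0025,-0.037,0,0,0,-0.021,0],
  [-0.0025,-0.037,0,0,0,-0.021,0],
  [-0.0025,-0.037,0,0,0,-0.021,0],
  [-0.0025,-0.037,0,0,0,-0.021,0],
  [-0.0025,-0.037,0,0,0,-0.021,0],
  [-0.0025,-0.037,0,0,0,-0.021,0],
])

```text
t: 6.6
eef_pos: [0.4665, -0.3365, 0.221]
tool_rot: [-0.0, 0.8, 0.6, -0.0]
contact_force: [1.1, 0.1, -0.7]
gripper_width: 0.178
grasp_force: 43.7
```

```bash
python3 - <<'E'
from h import *; from station import bot
np.set_printoptions(precision=4,suppress=True)
o=bot.get_obs();print(o["t"],o["eef_pos"],o["q"],Rq(o["tool_rot"]).as_matrix(),o["gripper_width"])
c=bot.read_camera("wrist");cv2.imwrite("pics/w2.png",c["img"][:,:,::-1]);np.save("w2.npy",c,allow_pickle=True)
print(w2px(c,[[.5379,-.2991,.022],[.4872,-.4714,.022],[.3755,-.4384,.022],[.4249,-.2656,.022]]))
E
```

```text
6.6 [ 0.4665 -0.3365  0.221 ] [ 0.7212  0.3617 -0.2572  1.8182  0.1088  0.976   0.1358] [[ 0.2792  0.9602 -0.0006]
 [ 0.9602 -0.2792  0.0004]
 [ 0.0002 -0.0006 -1.    ]] 0.1782314869565806
[[401.5573 145.5853]
 [390.8768 352.6957]
 [260.2252 352.1204]
 [249.2431 144.8314]]
```

View pics/w2.png

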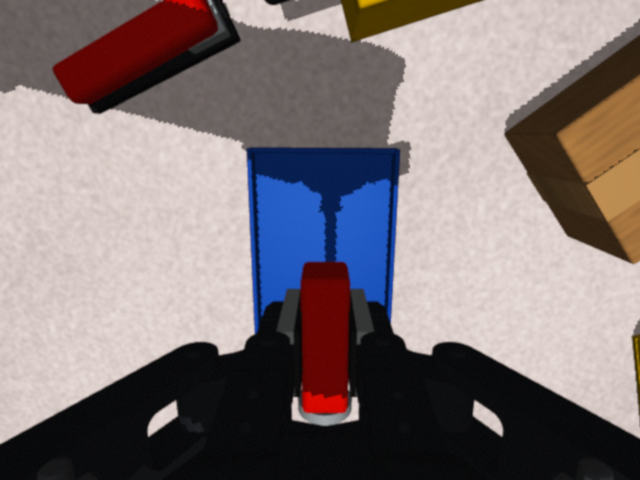

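The wrist view shows the pin held level and in line with the tray. The tray's far edge is at row 148 over columns 248–399, and the pin is centred at column 325. I'll lower it.

Request:
jog_arm([
  [0,0,-0.02,0,0,0,0],
  [0,0,-0.03,0,0,0,0],
  [0,0,-0.03,0,0,0,0],
  [0,0,-0.03,0,0,0,0],
  [0,0,-0.03,0,0,0,0],
  [0,0,-0.025,0,0,0,0],
  [0,0,-0.015,0,0,0,0],
  [0,0,-0.01,0,0,0,0],
  [0,0,0,0,0,0,0],
])

```text
t: 7.55
eef_pos: [0.4667, -0.3347, 0.0304]
tool_rot: [-0.001, 0.799, 0.601, -0.0]
contact_force: [-0.5, 0.4, -0.4]
gripper_width: 0.181
grasp_force: 43.7
```

Request:
jog_arm([
  [0,0,-0.002,0,0,0,0],
  [0,0,-0.002,0,0,0,0],
  [0,0,0,0,0,0,0],
])

```text
t: 7.85
eef_pos: [0.4675, -0.3354, 0.028]
tool_rot: [0.001, 0.799, 0.601, 0.0]
contact_force: [-0.2, 0.5, -1.3]
gripper_width: 0.18
grasp_force: 43.7
```

Request:
jog_arm([
  [0,0,-0.0015,0,0,0,0],
  [0,0,0,0,0,0,0.2],
  [0,0,0,0,0,0,0.35],
  [0,0,0,0,0,0,0.45],
  [0,0,0,0,0,0,0.45],
  [0,0,0.01,0,0,0,0.45],
  [0,0,0.02,0,0,0,0.45],
  [0,0,0.03,0,0,0,0.45],
  [0,0,0.04,0,0,0,0.45],
  [0,0,0.04,0,0,0,0.45],
])

```text
t: 8.85
eef_pos: [0.4668, -0.3348, 0.1676]
tool_rot: [-0.0, 0.799, 0.601, -0.0]
contact_force: [1.0, -0.6, -0.1]
gripper_width: 0.451
grasp_force: 0.0
```

```bash
python3 - <<'E'
from h import *; from station import bot
np.set_printoptions(precision=4,suppress=True)
o=bot.get_obs();print(o["t"],o["eef_pos"],o["q"])
a=bot.read_camera("wrist")["img"];b=bot.read_camera("scene")["img"][130:310,190:390]
b=cv2.resize(b,(533,480),interpolation=cv2.INTER_CUBIC)
cv2.imwrite("pics/w3.png",cv2.resize(np.hstack([a,b]),(800,327))[:,:,::-1])
E
```

```text
8.85 [ 0.4668 -0.3348  0.1676] [ 0.7136  0.4233 -0.254   1.8663  0.1353  0.8692  0.1115]
```

View pics/w3.png

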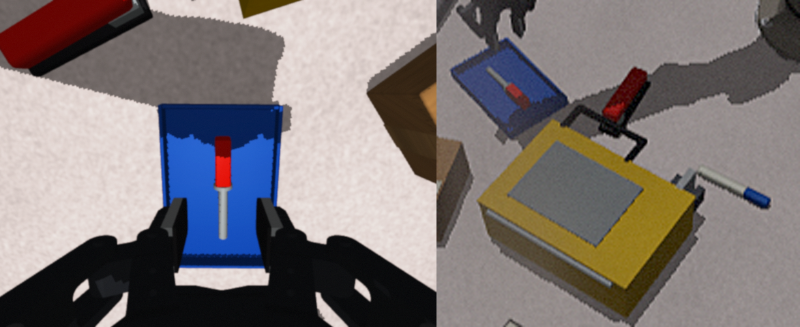

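The pin lies flat in the tray: in the left panel its red handle is at (223,160) and its tip at (223,238), inside the tray at (160–282, 105–265). The lid and the other objects haven't moved. Next is the bar.

Request:
jog_arm([
  [0.001,0.02,0,0,0,0.028,0.42],
  [0.001,0.025,0,0,0,0.036,0.42],
  [0.001,0.025,0,0,0,0.036,0.42],
  [0.001,0.025,0,0,0,0.036,0.42],
  [0.001,0.025,0,0,0,0.036,0.42],
  [0.002,0.025,0,0,0,0.036,0.42],
  [0.002,0.025,0,0,0,0.036,0.42],
  [0.002,0.03,0,0,0,0.039,0.42],
  [0,0,0,0,0,0,0.42],
])

```text
t: 9.85
eef_pos: [0.4784, -0.129, 0.1658]
tool_rot: [-0.001, 0.703, 0.711, 0.001]
contact_force: [0.2, -0.1, -0.8]
gripper_width: 0.42
grasp_force: 0.0
```

```bash
python3 - <<'E'
from h import *; from station import bot
np.set_printoptions(precision=4,suppress=True)
o=bot.get_obs();print(o["t"],o["eef_pos"],o["q"],Rq(o["tool_rot"]).as_matrix())
c=bot.read_camera("wrist");cv2.imwrite("pics/w4.png",c["img"][:,:,::-1])
print(w2px(c,[[.4785,-.0746,.1],[.4785,-.1346,.1],[.4785,-.1946,.1]]))
E
```

```text
9.85 [ 0.4784 -0.129   0.1658] [ 0.4774  0.3244 -0.4005  2.0391  0.1697  0.8096 -0.011 ] [[-0.0108  0.9999  0.    ]
 [ 0.9999  0.0108  0.002 ]
 [ 0.002   0.     -1.    ]]
[[328.8283 158.9967]
 [327.2621 282.5749]
 [325.9247 388.1002]]
```

View pics/w4.png

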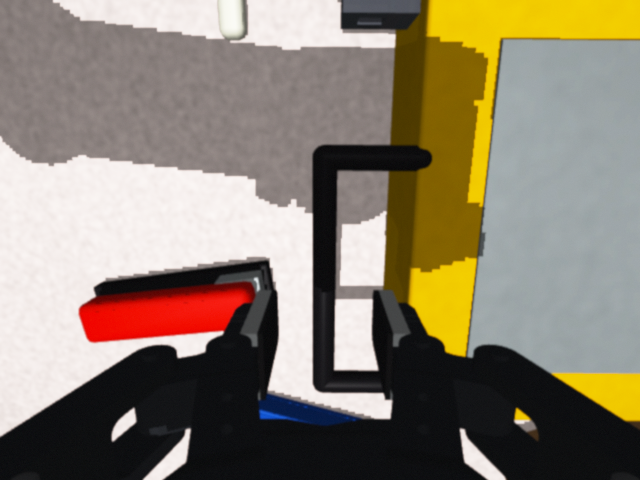

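The wrist view shows the bar at column 325, rows 146–390, centred between the jaws. The stapler lies lower and clear. I'll descend and pinch.

Request:
jog_arm([
  [-0.001,-0.005,-0.015,0,0,-0.01,0.42],
  [0,0,-0.02,0,0,0,0.42],
  [0,0,-0.015,0,0,0,0.42],
  [0,0,-0.01,0,0,0,0.42],
  [0,0,-0.009,0,0,0,0.42],
  [0,0,0,0,0,0,0.42],
], newtons=50)

```text
t: 10.5
eef_pos: [0.4765, -0.14, 0.0959]
tool_rot: [-0.001, 0.71, 0.704, -0.0]
contact_force: [-0.5, 0.2, 1.0]
gripper_width: 0.423
grasp_force: 0.0
```

Request:
jog_arm([
  [0,0,0,0,0,0,0.25],
  [0,0,0,0,0,0,0],
  [0,0,0,0,0,0,0],
  [0,0,0,0,0,0,0],
  [0,0,0,0,0,0,0],
  [0,0,0,0,0,0,0],
])

```text
t: 11.1
eef_pos: [0.4779, -0.1402, 0.0974]
tool_rot: [0.001, 0.71, 0.704, 0.0]
contact_force: [1.7, 0.7, 5.2]
gripper_width: 0.119
grasp_force: 49.1
```

Request:
jog_arm([
  [0.0005,0,0.0118,0,0,0,0],
  [0.0011,0,0.0117,0,0,0,0],
  [0.0017,0,0.0117,0,0,0,0],
  [0.0023,0,0.0115,0,0,0,0],
  [0.003,0,0.0114,0,0,0,0],
])

```text
t: 11.6
eef_pos: [0.4862, -0.1401, 0.1556]
tool_rot: [0.0, 0.71, 0.704, 0.0]
contact_force: [5.0, -1.1, -5.5]
gripper_width: 0.113
grasp_force: 48.5
```

Request:
jog_arm([
  [0.0035,0,0.0112,0,0,0,0],
  [0.0041,0,0.011,0,0,0,0],
  [0.0047,0,0.0108,0,0,0,0],
  [0.0053,0,0.0105,0,0,0,0],
  [0.0058,0,0.0103,0,0,0,0],
])

```text
t: 12.1
eef_pos: [0.5082, -0.1401, 0.209]
tool_rot: [-0.001, 0.71, 0.704, -0.001]
contact_force: [-0.8, -1.0, -3.8]
gripper_width: 0.12
grasp_force: 48.6
```

Request:
jog_arm([
  [0.0063,0,0.0099,0,0,0,0],
  [0.0068,0,0.0096,0,0,0,0],
  [0.0073,0,0.0092,0,0,0,0],
  [0.0078,0,0.0088,0,0,0,0],
  [0.0083,0,0.0084,0,0,0,0],
])

```text
t: 12.6
eef_pos: [0.5425, -0.14, 0.2551]
tool_rot: [-0.003, 0.71, 0.704, -0.003]
contact_force: [-15.7, 1.1, 12.8]
gripper_width: 0.116
grasp_force: 49.1
```

Request:
jog_arm([
  [0.0087,0,0.008,0,0,0,0],
  [0.0091,0,0.0075,0,0,0,0],
  [0.0095,0,0.007,0,0,0,0],
  [0.0098,0,0.0065,0,0,0,0],
  [0.0102,0,0.006,0,0,0,0],
  [0,0,0,0,0,0,0],
  [0,0,0,0,0,0,0],
])

```text
t: 13.3
eef_pos: [0.5933, -0.1399, 0.2931]
tool_rot: [0.001, 0.71, 0.704, 0.0]
contact_force: [-9.7, 0.5, 15.7]
gripper_width: 0.118
grasp_force: 51.4
```

```bash
python3 - <<'E'
from h import *; from station import bot
np.set_printoptions(precision=4,suppress=True)
o=bot.get_obs();print(o["t"],o["eef_pos"],o["contact_force"],Rq(o["tool_rot"]).as_matrix())
g=o["eef_pos"]+Rq(o["tool_rot"]).apply([0,0,.003]); v=np.array([.7035,.09])-g[[0,2]]
print("r",np.hypot(*v),"angle",np.degrees(np.arctan2(-v[1],v[0]))-1.02)
c=bot.read_camera("scene")
def q(x,y,z,th):  # lid-frame point (box frame, closed) opened by th
    p=R.from_euler("y",th,degrees=True).apply(np.array([x,y,z])-[.09,0,.09])+[.09,0,.09]; return p+[.6135,-.0846,0]
for th in(55,60,65): print(th,w2px(c,[q(-.135,-.11,.094,th),q(-.135,.01,.094,th),q(-.09,-.13,.098,th),q(-.09,.13,.098,th)]))
i=cv2.resize(c["img"][100:310,170:450],(800,600),interpolation=cv2.INTER_CUBIC)
cv2.imwrite("pics/s5.png",i[:,:,::-1])
E
```

```text
13.3 [ 0.5933 -0.1399  0.2931] [-9.7337  0.5105 15.7013] [[ 0.0092  1.      0.0013]
 [ 1.     -0.0092 -0.0008]
 [-0.0007  0.0013 -1.    ]]
r 0.22842279516550598 angle 60.145846523028574
55 [[240.0167 167.2019]
 [280.0518 188.3506]
 [228.0026 180.5784]
 [315.4639 228.1301]]
60 [[235.2258 168.5997]
 [275.6966 190.1023]
 [224.0784 181.9744]
 [312.2932 230.1802]]
65 [[230.1599 170.6825]
 [271.0384 192.5542]
 [219.9759 183.8935]
 [308.8903 232.7729]]
```

View pics/s5.png

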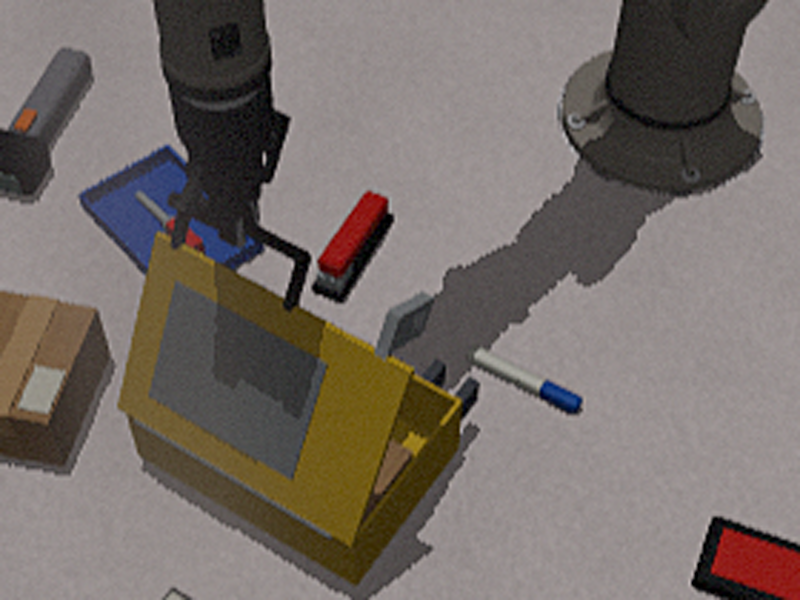

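Request:
jog_arm([
  [-0.001,0,0.002,0,0,0,0],
  [0,0,0,0,0,0,0],
  [0,0,0,0,0,0,0],
  [0,0,0,0,0,0,0],
  [0,0,0,0,0,0,0],
])

```text
t: 13.85
eef_pos: [0.592, -0.1399, 0.2925]
tool_rot: [0.0, 0.71, 0.704, 0.0]
contact_force: [-4.2, 0.9, 7.5]
gripper_width: 0.115
grasp_force: 50.5
```

```bash
python3 - <<'E'
from h import *; from station import bot
np.set_printoptions(precision=4,suppress=True)
o=bot.get_obs();print(o["t"],o["eef_pos"],o["contact_force"])
c=bot.read_camera("scene"); b=np.array([.6135,-.0846,0])
print(w2px(c,[b+[-.09,-.13,.098],b+[-.09,.13,.098],b+[.09,-.13,.098],b+[.09,.13,.098]]))
i=cv2.imread("pics/scene0.png")[170:310,200:350]
cv2.imwrite("pics/c6.png",cv2.resize(i,None,fx=4,fy=4,interpolation=cv2.INTER_CUBIC))
E
```

```text
13.85 [ 0.592  -0.1399  0.2925] [-4.2238  0.8816  7.4842]
[[253.5437 195.5852]
 [331.5907 238.0855]
 [212.2909 239.6058]
 [293.189  287.9198]]
```

View pics/c6.png

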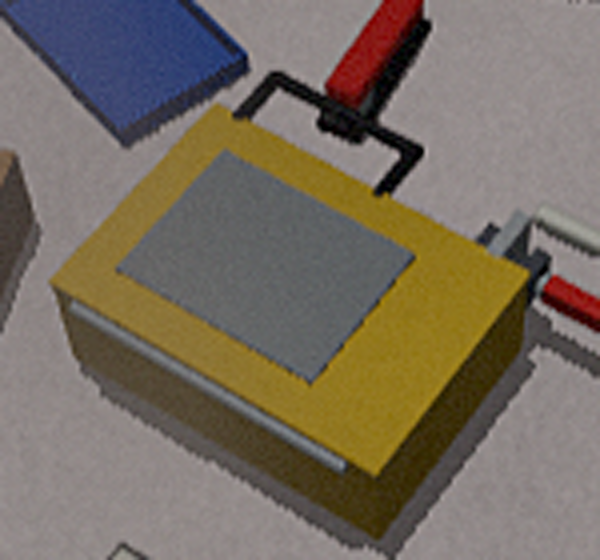

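Against the closed-lid picture (corners at (219,103), (529,272), (52,284), (378,474)), the camera is biased by only about 1 px. The lid is therefore at about 59–60 degrees. I'll nudge it slightly, let it settle and hand in.

Request:
jog_arm([
  [0.0012,0,0.0008,0,0,0,0],
  [0,0,0,0,0,0,0],
  [0,0,0,0,0,0,0],
  [0,0,0,0,0,0,0],
  [0,0,0,0,0,0,0],
  [0,0,0,0,0,0,0],
  [0,0,0,0,0,0,0],
  [0,0,0,0,0,0,0],
])

```text
t: 14.7
eef_pos: [0.5931, -0.1399, 0.2931]
tool_rot: [-0.0, 0.71, 0.704, -0.0]
contact_force: [-4.2, 0.8, 5.8]
gripper_width: 0.12
grasp_force: 50.5
```

```bash
python3 - <<'E'
from h import *; from station import bot
o=bot.get_obs();v=np.array([.7035,.093])-o["eef_pos"][[0,2]]
print(o["eef_pos"],o["contact_force"],o["grasp_force"],np.degrees(np.arctan2(-v[1],v[0]))-1.02)
print(bot.hand_in())
E
```

```text
[ 0.59311686 -0.13989145  0.29307448] [-4.22741364  0.84562636  5.77659891] 50.4509711265564 60.094029382728536
the job is handed in; nothing more can be done
None
```

I drew the pin out and laid it flat inside the blue tray, and the arm is still holding the lid steady at about 60 degrees (60.1 from the arm's position, about 59 in the camera picture before a last small nudge up). I handed the job in at about 15 s, and the hand-in returned no verdict.

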